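# Load a dry-block heater by cap colour and hold its lid at 45 degrees

### The arm

A 6-joint arm with a two-finger parallel gripper is mounted at the origin on a cart in front of the work surface, level with it; the furniture and walls round the work are solid. World frame = base frame: x ahead of the robot, y to its left, z up, the work surface at z = 0. Lengths are in m, angles in degrees, forces in N, time in s.
With the tool pointing down it reaches from about 0.375 to 0.75 m from the base axis. Payload 9 kg.
Tool frame: the origin (TCP) lies at the very end of the fingers, on their centre line; the grasp point (between the pads) lies robot.pinch_z behind it (robot.pinch_z is the distance from the TCP to the grasp point, in m); z points along the fingers, y is the line along which they close (so a half turn about z gives the same grasp; the last joint's range is limited). The gripper opens to 85 mm and grips with 20 to 120 N. Pads are 22 mm wide; open, the fingers measure 114 mm over their backs; the gripper's body (76 mm by 85 mm) begins 54 mm behind the grasp point. The pads swing forward as they close: fully open they stand 13 mm farther back than shut.
Start: joints at [-88.963, 5.964, 5.575, 89.605, 0, 77.527], TCP at [0.14, -0.583, 0.231] pointing down, gripper open.
Joint ranges: [-171.21, 171.21], [-48.23, 106.86], [-62.78, 66.21], [-105.2, 120.99], [-86.42, 89.51], [-180, 180]. Speed limits (degrees/s): [127.2, 127.2, 147.25, 180, 180, 180].

### API

Orientations are given as [roll, pitch, yaw] about the fixed x, y, z axes, in that order (R = Rz(yaw) Ry(pitch) Rx(roll)).
In Python, from workcell import robot gives the robot as it stands.
- The arm moves only by the shell command python3 nudge.py 'ROWS'. ROWS is a JSON list of rows, 1 to 10 of them, each of 5 numbers: dx, dy, dz in m, then a turn about the tool's z in degrees, then the finger opening in m; each row is the pose to reach, as a shift and turn from the pose commanded when the command began, along the tool's axes at that moment; what a row does not reach only later rows make up. A row lasts 1/8 s, in which the tool goes at most 0.0625 m and 10.7 degrees, less where a joint would pass 70% of its speed; a pose out of reach is approached as far as the arm can. The fingers move at their own pace and stop on an object; the grip force is fixed at half the most. Time passes only in rows, so rows that do not move let the fingers close. It prints the time, the measured TCP pose, the force, the opening and the grip force at its end.
- robot.state(): the state, without advancing time (a new reading comes with each control period).
- robot.camera(name): name is "scene" or "top"; returns a dict with "image" (384x512x3 uint8, red, green, blue), "camera_matrix" (3x3 intrinsics, pixels), "R" (3x3) and "t" (3): a world point X has camera coordinates R X + t. Camera axes: x right, y down, z forward; pixel columns grow to the right and rows downward; lengths in m; the calibration is good to about 2 mm. A picture is of the moment at which its call begins. There is no depth.
- robot.finish_job(): hands the job in; it is judged then, once.
The state is a dict: "clock": time; "joint_positions": joint angles; "dq": joint speeds; "tau": joint torques, N m; "ee_pos": TCP position; "orientation": TCP orientation; "ft_force": force on the tool from outside, world axes, zero at the start; "torque": the same for the moment, N m; "grip_width": finger opening in m; "finger_force": force on a finger pad.
Only numpy, scipy, OpenCV 4.12 (cv2) and the standard library are available. Lean on these libraries where they do the work, as an engineer would, in place of code of your own. Each camera call takes 0.05 s, during which the arm holds its last target. There are 200 camera calls.

### The job

Load the dry-block heater: stand the red-capped vial in a well of the red block and both black-capped vials in the wells of the black block, each right down in its well. Then take the heater's lid, which is leaning back, by its blue handle, bring it forward over the blocks without letting it drop shut, and hold it 45 degrees open so that the block can vent while it warms; it has no stay and would fall, so finish with the gripper still holding it there. Leave the bottle, the marker and the tape roll alone.

Things in the scene. Friction and masses are not known exactly. Their poses are not given: they have to be found in the camera images.
- dry_bath: dry-block heater, a white and grey bench instrument fixed to the bench, 186 x 168 mm, deck 70 mm high, two blocks in its bay, lid hinged along its rear. Origin: on the bench under its middle; x points from its key panel (front, towards the robot) to its hinge (rear), y to its left, z up
- lid_hinge (a joint): opening angle of the lid about the hinge (rad): 0 shut (lid level), 0.785 = 45 degrees open, 1.57 upright, 1.70 leaning back on its stop, where it starts. The hinge turns freely: let go below about 1.2 it falls shut, above that it falls back on the stop; no spring
- lid: the lid: white hood, 160 mm wide, 152 mm from hinge to front edge, 37 mm deep, clear window in its top, blue bow handle on its front edge; 0.28 to 0.44 kg. Its frame lies on the hinge axis and turns with it: shut, its axes are the heater's and it reaches to -x (skirt z 2 to 37 mm); leaning back, it stands up from the hinge, open side to the robot
- lid_handle (a point): middle of the handle's bar: round, blue, 12 mm thick, along the heater's y, 92 mm long between its two arms, 192 mm from the hinge (14 mm above the hinge plane when shut). It stands 40 mm clear of the lid's front edge, so a finger fits between bar and lid, and it may turn between the finger pads. About 0.27 m above the bench at the start
- lid_pivot (a point): middle of the lid's hinge axis, 76 mm above the bench and 66 mm behind the heater's origin; the axis runs along the heater's y
- block_red: red anodised aluminium block, 86 x 62 x 41 mm, fixed in the heater's bay, left or right of the other; its top is about level with the deck, 71 mm above the bench. Two upright blind round wells, 18 mm wide, 22 mm deep, 44 mm apart along its x, bright ring round each mouth; a seated vial stands 24 mm proud. Origin: centre of its underside; axes as the heater's
- block_black: black anodised aluminium block, 86 x 62 x 41 mm, fixed in the heater's bay, left or right of the other; its top is about level with the deck, 71 mm above the bench. Two upright blind round wells, 18 mm wide, 22 mm deep, 44 mm apart along its x, bright ring round each mouth; a seated vial stands 24 mm proud. Origin: centre of its underside; axes as the heater's
- block_red_well0 (a point): centre of the mouth of the front well (the one farther from the lid's hinge) of the red block; z up; well floor 22 mm below; the point's axes are the heater's
- block_red_well1 (a point): centre of the mouth of the rear well (the one nearer to the lid's hinge) of the red block; z up; well floor 22 mm below; the point's axes are the heater's
- block_black_well0 (a point): centre of the mouth of the front well (the one farther from the lid's hinge) of the black block; z up; well floor 22 mm below; the point's axes are the heater's
- block_black_well1 (a point): centre of the mouth of the rear well (the one nearer to the lid's hinge) of the black block; z up; well floor 22 mm below; the point's axes are the heater's
- vial_rack: black divided rack, 54 x 142 x 28 mm, fixed to the bench; two rows of square cells 16 mm wide and 22 mm deep (floor 6 mm up); the three vials stand in its rear row (12 mm behind its middle) at y = -55, -11 and 33 mm, in any order, tops 52 mm above the bench, leaning up to 5 degrees in their loose cells. Origin: centre of its underside, y along the rows
- vial_red: glass sample vial, 15 mm across and 46 mm tall, upright at the start in the black rack; red screw cap on its top 9 mm (same width as the glass); weighs about 12 g. Origin: centre of its underside, z along the vial towards the cap
- vial_black_a: glass sample vial, 15 mm across and 46 mm tall, upright at the start in the black rack; black screw cap on its top 9 mm (same width as the glass); weighs about 12 g. Origin: centre of its underside, z along the vial towards the cap
- vial_black_b: glass sample vial, 15 mm across and 46 mm tall, upright at the start in the black rack; black screw cap on its top 9 mm (same width as the glass); weighs about 12 g. Origin: centre of its underside, z along the vial towards the cap; twin of the other black-capped vial
- wash_bottle: loose white reagent bottle with a blue cap, 68 mm across, 153 mm tall, to the right, beside the circuit board box; leave alone. Origin: centre of its underside
- marker: loose black marker lying near the bench's front edge, 15 x 130 x 16 mm; leave alone. Origin: centre of its underside
- tape_roll: loose white tape roll with a blue core lying near the bench's front edge, 48 mm across, 13 mm tall; leave alone. Origin: centre of its underside

How it is judged (in metres and radians):
On the way:
1. all three vials stand right down in wells of the block of their cap colour, the lid still leaning back (((horizontal distance between vial_red and block_red_well0 below 0.004 m and z of vial_red in the frame of block_red_well0 below -0.018 m) or (horizontal distance between vial_red and block_red_well1 below 0.004 m and z of vial_red in the frame of block_red_well1 below -0.018 m)) and angle between each of vial_red, vial_black_a, vial_black_b's own z axis and vertical below 0.2 rad and ((horizontal distance between vial_black_a and block_black_well0 below 0.004 m and z of vial_black_a in the frame of block_black_well0 below -0.018 m) or (horizontal distance between vial_black_a and block_black_well1 below 0.004 m and z of vial_black_a in the frame of block_black_well1 below -0.018 m)) and ((horizontal distance between vial_black_b and block_black_well0 below 0.004 m and z of vial_black_b in the frame of block_black_well0 below -0.018 m) or (horizontal distance between vial_black_b and block_black_well1 below 0.004 m and z of vial_black_b in the frame of block_black_well1 below -0.018 m)) and value of joint lid_hinge above 1.5 rad), for 0.2 s.
At the end, for the whole second after the job is handed in: Each vial in a well of the block of its cap colour: within 4 mm of the well's middle, foot 18 mm or more below its mouth, upright within 11 degrees. Lid at rest 39 to 51 degrees open, carried by the gripper's fingers alone (at least 0.4 N on it, no vial touching it) (((horizontal distance between vial_red and block_red_well0 below 0.004 m and z of vial_red in the frame of block_red_well0 below -0.018 m) or (horizontal distance between vial_red and block_red_well1 below 0.004 m and z of vial_red in the frame of block_red_well1 below -0.018 m)) and angle between each of vial_red, vial_black_a, vial_black_b's own z axis and vertical below 0.2 rad and ((horizontal distance between vial_black_a and block_black_well0 below 0.004 m and z of vial_black_a in the frame of block_black_well0 below -0.018 m) or (horizontal distance between vial_black_a and block_black_well1 below 0.004 m and z of vial_black_a in the frame of block_black_well1 below -0.018 m)) and ((horizontal distance between vial_black_b and block_black_well0 below 0.004 m and z of vial_black_b in the frame of block_black_well0 below -0.018 m) or (horizontal distance between vial_black_b and block_black_well1 below 0.004 m and z of vial_black_b in the frame of block_black_well1 below -0.018 m)) and value of joint lid_hinge between 0.680679 and 0.890118 rad and not (velocity of joint lid_hinge above 0.1 rad/s or velocity of joint lid_hinge below -0.1 rad/s) and contact force between the fingers and lid above 0.4 N and contact force between each of vial_red, vial_black_a, vial_black_b and lid below 0.2 N and contact force between the fingers and vial_red below 0.1 N and contact force between the fingers and vial_black_a below 0.1 N and contact force between the fingers and vial_black_b below 0.1 N); the arm keeps its last pose, push and grip.
It fails at once if the lid drops below 20 degrees (value of joint lid_hinge below 0.349066 rad).
It fails at once if the bottle is moved by more than 30 mm (distance of wash_bottle from where it was at the start of the episode above 0.03 m).
It fails at once if the marker is moved by more than 30 mm (distance of marker from where it was at the start of the episode above 0.03 m).
It fails at once if the tape roll is moved by more than 30 mm (distance of tape_roll from where it was at the start of the episode above 0.03 m).
It also fails if it takes over 72 s, if anything falls off the work surface, if the arm or the gripper's body presses on something with over 40 N, if the wrist force passes 120 N, or if a joint passes its speed limit or range.

## Working session

There is one attempt and no reset: what is moved stays moved. The work goes in short steps, Python scripts to look and compute and a shell command to move; the robot and the scene stay as the last step left them, time stands still between calls to the robot, and variables do not carry over. Pictures are saved under pics/ and viewed, at most 10 in all, crops included, and the job is handed in when it is done.

```bash
ls; mkdir -p pics; python3 - <<'E'
from workcell import robot
import cv2,numpy as np,pickle
print(robot.state(),robot.pinch_z)
D={}
for n in("scene","top"):
    c=robot.camera(n);D[n]=c
    cv2.imwrite(f"pics/{n}0.png",cv2.resize(c["image"][:,:,::-1],(768,576),interpolation=cv2.INTER_CUBIC))
    print(n,c["camera_matrix"].tolist(),(-c["R"].T@c["t"]).round(3),c["R"].round(2).tolist())
pickle.dump(D,open("d0.pkl","wb"))
E
```

```text
nudge.py
pics
workcell.py
{'clock': 0.0, 'joint_positions': array([-8.89649411e+01,  5.99887081e+00,  5.52644237e+00,  8.96038752e+01,
        3.76855826e-04,  7.75250223e+01]), 'dq': array([-0.0633631 , -0.03418037, -0.02446805, -0.01498773, -0.00599528,
       -0.01867916]), 'tau': array([-2.98575003e-03, -5.56922007e+01,  5.03655660e+01,  1.65978813e-02,
       -4.10427774e-04,  6.24604795e-06]), 'ee_pos': array([ 0.14015739, -0.58306037,  0.23051382]), 'orientation': array([-1.79925579e+02, -1.68505556e-02,  1.35100253e+01]), 'ft_force': array([-0.39298145,  0.84295573,  0.11204721]), 'torque': array([ 0.05491542, -0.00176832,  0.00116457]), 'finger_force': 0.0, 'grip_width': 0.08530932917352621} 0.0187
scene [[396.2605614448062, 0.0, 259.17077792373703], [0.0, 396.2605614448062, 189.9967041775101], [0.0, 0.0, 1.0]] [-0.171  0.833  0.584] [[-0.8, -0.6, 0.02], [-0.29, 0.36, -0.89], [0.52, -0.72, -0.46]]
top [[462.1926860169357, 0.0, 254.91381167954816], [0.0, 462.1926860169357, 187.7289283419793], [0.0, 0.0, 1.0]] [0.269 0.028 1.758] [[0.01, -1.0, 0.01], [-1.0, -0.01, -0.1], [0.1, -0.0, -1.0]]
```

View pics/scene0.png

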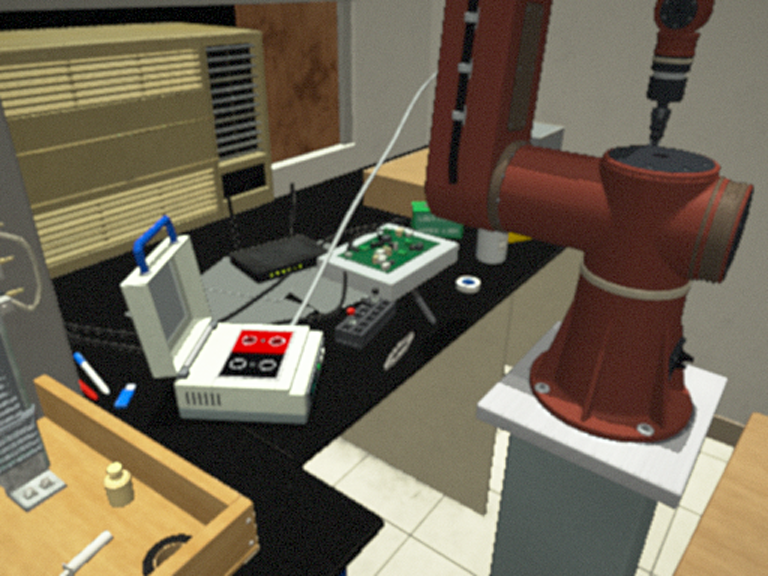

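View pics/top0.png

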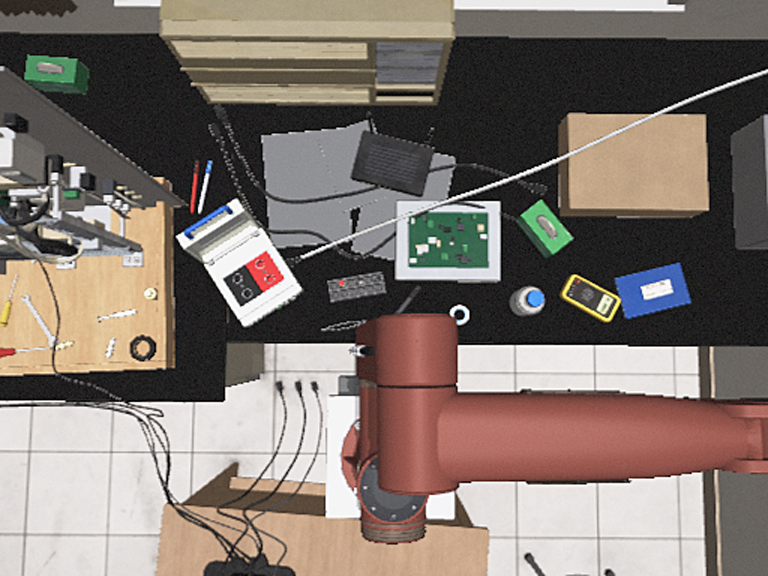

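The scene view shows the heater (blue handle at about (155,235), blocks at about (260,350)), with the rack at (366,318). In the top view the blocks are at (255,275) and the rack at (357,287), with the red vial at its left end at (340,283). A white cord runs from the heater's right side up to the upper right. Next I'll zoom in.

```bash
python3 - <<'E'
import cv2,numpy as np,pickle
D=pickle.load(open("d0.pkl","rb"))
a=D["top"]["image"][125:225,115:265];b=D["scene"]["image"][190:290,110:285]
A=cv2.resize(a,(750,500)[:2],interpolation=cv2.INTER_CUBIC)
cv2.imwrite("pics/c1.png",A[:,:,::-1])
B=cv2.resize(b,(787,450),interpolation=cv2.INTER_CUBIC)
cv2.imwrite("pics/c2.png",B[:,:,::-1])
E
```

```text
(no output)
```

View pics/c1.png

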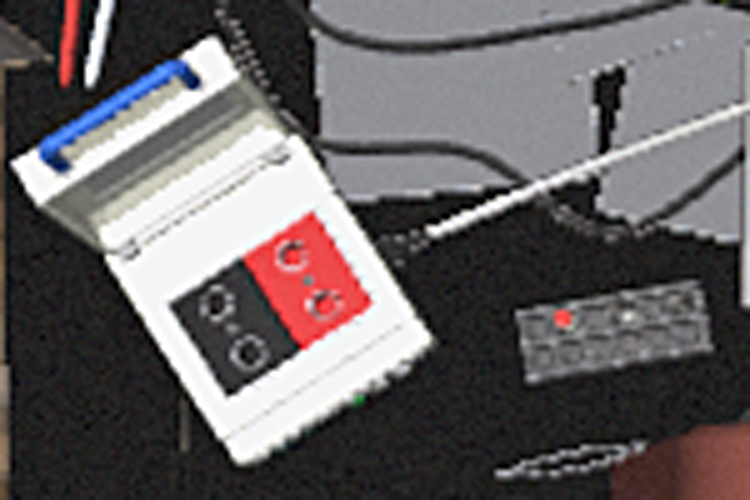

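View pics/c2.png

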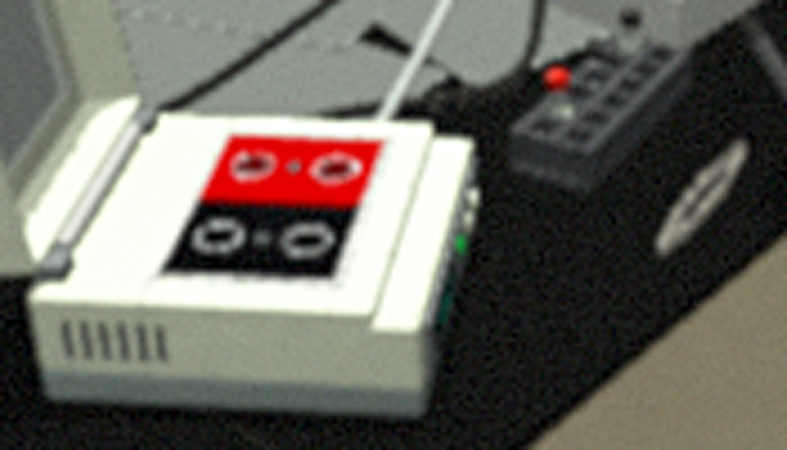

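```bash
cat > h.py <<'E'
import cv2,numpy as np,pickle
def ray(c,u,v):
    d=c["R"].T@np.linalg.solve(c["camera_matrix"],[u,v,1.]);return -c["R"].T@c["t"],d/np.linalg.norm(d)
def plane(c,u,v,z):
    o,d=ray(c,u,v);return o+d*(z-o[2])/d[2]
def proj(c,X):
    p=c["camera_matrix"]@(c["R"]@np.asarray(X,float)+c["t"]);return p[:2]/p[2]
def tri(c1,p1,c2,p2):
    o1,d1=ray(c1,*p1);o2,d2=ray(c2,*p2)
    s=np.linalg.lstsq(np.c_[d1,-d2],o2-o1,rcond=None)[0]
    a,b=o1+s[0]*d1,o2+s[1]*d2;return (a+b)/2,np.linalg.norm(a-b)
def redmask(im):
    r,g,b=[im[:,:,i].astype(int) for i in range(3)];return ((r>110)&(g<90)&(b<90)&(r-g>60)).astype(np.uint8)
def comps(m,lo,hi):
    n,l,s,ce=cv2.connectedComponentsWithStats(m,connectivity=8)
    return [(s[i,4],ce[i].round(2).tolist(),s[i,:4].tolist()) for i in range(1,n) if lo<=s[i,4]<=hi]
E
python3 - <<'E'
from h import *
D=pickle.load(open("d0.pkl","rb"))
W={"top":(115,125,265,225),"scene":(110,190,285,290)}
for n in W:
    c=D[n];x0,y0,x1,y1=W[n];k=6
    im=cv2.resize(c["image"][y0:y1,x0:x1],None,fx=k,fy=k,interpolation=cv2.INTER_CUBIC)
    full=lambda p:[round((p[0]+.5)/k-.5+x0,2),round((p[1]+.5)/k-.5+y0,2)]
    print(n)
    for a,ce,bb in comps(redmask(im),100,1e6): print(" red",a/36,full(ce),plane(c,*full(ce),.052 if a<2000 else .071).round(4))
    g=im.min(2)
    rm=redmask(im);cn=max(cv2.findContours(rm,0,2)[0],key=cv2.contourArea)
    q=cv2.approxPolyDP(cn,.03*cv2.arcLength(cn,True),True)[:,0]
    print(" quad",[plane(c,*full(p),.071).round(4).tolist() for p in q])
    for T in(110,):
        for a,ce,bb in comps((g>T).astype(np.uint8),36*3,36*90): print(" bright",round(a/36,1),full(ce),[round(b/6,1) for b in bb[2:]],plane(c,*full(ce),.071).round(4))
    bl=((im[:,:,2]>130)&(im[:,:,0]<80)).astype(np.uint8)
    for a,ce,bb in comps(bl,36*10,1e6): print(" blue",a/36,full(ce))
t,s=D["top"],D["scene"]
print("cord", tri(t,(200,172),s,(195,216)))
_,a=ray(t,200,172);_,b=ray(t,440,83);o,_=ray(t,0,0)
nt=np.cross(a,b)
for p in [(195,216),(230,153),(260,95),(288,52)]:
    os,d=ray(s,*p);print((os+d*(nt@(o-os))/(nt@d)).round(3))
E
```

```text
top
 red 46.55555555555556 [128.24, 132.76] [0.6356 0.4969 0.052 ]
 red 291.6388888888889 [175.8, 180.94] [0.4534 0.3114 0.071 ]
 red 4.583333333333333 [227.25, 187.93] [0.431  0.1234 0.052 ]
 red 34.111111111111114 [263.02, 218.28] [ 0.3197 -0.0098  0.052 ]
 quad [[0.5035, 0.3085, 0.071], [0.4698, 0.3585, 0.071], [0.4038, 0.3147, 0.071], [0.4391, 0.2648, 0.071]]
 bright 48.8 [134.15, 132.9] [5.8, 17.5] [0.6312 0.4698 0.071 ]
 bright 3.2 [131.45, 163.37] [2.3, 3.0] [0.5172 0.476  0.071 ]
 bright 16.0 [172.16, 176.61] [6.8, 6.5] [0.4693 0.3251 0.071 ]
 bright 45.3 [243.98, 186.1] [15.3, 9.5] [0.4364 0.0611 0.071 ]
 bright 5.1 [254.09, 184.3] [2.3, 3.7] [0.4433 0.0241 0.071 ]
 bright 4.1 [249.07, 184.62] [2.8, 2.0] [0.442  0.0425 0.071 ]
 bright 5.2 [176.37, 185.53] [2.0, 3.0] [0.4365 0.3089 0.071 ]
 bright 10.8 [231.89, 185.22] [9.8, 3.3] [0.4393 0.1055 0.071 ]
 bright 3.1 [182.29, 185.65] [2.3, 2.8] [0.4363 0.2872 0.071 ]
 bright 7.1 [159.26, 187.14] [4.7, 3.8] [0.4301 0.3714 0.071 ]
 bright 9.3 [222.17, 186.93] [7.8, 2.3] [0.4327 0.141  0.071 ]
 bright 17.9 [254.24, 190.85] [6.7, 8.
[... 1481 characters left out ...]
[0.4297 0.291  0.071 ]
 bright 8.5 [266.62, 229.0] [4.5, 4.2] [0.2776 0.1853 0.071 ]
 bright 7.0 [163.94, 228.46] [5.0, 2.0] [0.469 0.332 0.071]
 bright 13.2 [267.53, 233.79] [6.0, 6.8] [0.2642 0.2005 0.071 ]
 bright 36.0 [259.94, 239.15] [8.2, 13.0] [0.2651 0.2287 0.071 ]
 bright 20.9 [160.3, 241.47] [7.3, 7.0] [0.435  0.3726 0.071 ]
 bright 17.6 [178.77, 241.15] [10.2, 4.2] [0.4036 0.3465 0.071 ]
 bright 9.2 [154.3, 243.11] [3.8, 4.7] [0.4405 0.3849 0.071 ]
 bright 7.2 [176.28, 245.47] [6.3, 2.0] [0.3957 0.3613 0.071 ]
cord (array([0.48599576, 0.22233456, 0.04723878]), np.float64(0.011177385739533549))
[0.505 0.197 0.027]
[ 0.581 -0.04   0.115]
[ 0.662 -0.303  0.233]
[ 0.787 -0.672  0.327]
```

```bash
cat >> h.py <<'E'
def ring(c,u,v,h,w,ch):
    k=8;x0,y0=int(u-w),int(v-h);p=c["image"][y0:int(v+h)+1,x0:int(u+w)+1].astype(np.float32)
    p=p[:,:,1:].min(2) if ch else p.min(2)
    p=cv2.resize(p,None,fx=k,fy=k,interpolation=cv2.INTER_CUBIC)
    t,m=cv2.threshold(np.clip(p,0,255).astype(np.uint8),0,1,cv2.THRESH_OTSU)
    pts=np.vstack([q for q in cv2.findContours(m,0,2)[0] if cv2.contourArea(q)>40])
    M=cv2.moments(cv2.convexHull(pts));
    return np.array([(M["m10"]/M["m00"]+.5)/k-.5+x0,(M["m01"]/M["m00"]+.5)/k-.5+y0]),M["m00"]/k/k
E
python3 - <<'E'
from h import *
D=pickle.load(open("d0.pkl","rb"))
R={"top":(5,115,125,[(322,305),(291,257),(250,352),(217,303)],3.9,3.9),"scene":(4.5,110,190,[(336,167),(253,166),(307,240),(217,238)],4.4,7.2)}
for n,(k,x0,y0,L,h,w) in R.items():
    c=D[n];P=[]
    for i,p in enumerate(L):
        q,a=ring(c,(p[0]+.5)/k-.5+x0,(p[1]+.5)/k-.5+y0,h,w,i<2);X=plane(c,*q,.071);P.append(X);print(n,i,q.round(2),round(a,1),X.round(4))
    P=np.array(P);d=[P[1]-P[0],P[3]-P[2],P[2]-P[0],P[3]-P[1]]
    for v in d:print("  ",round(np.hypot(*v[:2]),4),round(np.degrees(np.arctan2(v[1],v[0])),1))
    print("  mean",P.mean(0).round(4))
t,s=D["top"],D["scene"]
print("cap",tri(t,(227.25,187.93),s,(233.54,206.71)))
# rack: outline in top, dark grey; rough corners from crop
for p in [(515,312),(704,281),(712,348),(528,382)]: print("rack",plane(t,(p[0]+.5)/5-.5+115,(p[1]+.5)/5-.5+125,.028).round(4))
for p in [(563,317),(628,315),(687,297)]: print("vial",plane(t,(p[0]+.5)/5-.5+115,(p[1]+.5)/5-.5+125,.052).round(4))
for p in [(512,135),(590,190),(692,60)]: print("rackS",plane(s,(p[0]+.5)/4.5-.5+110,(p[1]+.5)/4.5-.5+190,.028).round(4))
for p in [(556,70),(630,15)]: print("vialS",plane(s,(p[0]+.5)/4.5-.5+110,(p[1]+.5)/4.5-.5+190,.052).round(4))
E
```

```text
top 0 [178.72 184.65] 47.3 [0.4399 0.3004 0.071 ]
top 1 [172.08 175.27] 49.3 [0.4743 0.3256 0.071 ]
top 2 [164.01 194.67] 52.3 [0.4026 0.3533 0.071 ]
top 3 [157.43 184.69] 50.4 [0.4391 0.3784 0.071 ]
   0.0426 36.2
   0.0443 34.5
   0.0647 125.2
   0.0635 123.7
  mean [0.439  0.3394 0.071 ]
scene 0 [185.06 227.51] 81.0 [0.4331 0.2987 0.071 ]
scene 1 [163.86 225.71] 84.9 [0.4783 0.3241 0.071 ]
scene 2 [178.67 243.43] 93.8 [0.3973 0.3527 0.071 ]
scene 3 [156.61 241.49] 95.5 [0.4413 0.3776 0.071 ]
   0.0518 29.3
   0.0506 29.5
   0.0648 123.6
   0.065 124.6
  mean [0.4375 0.3383 0.071 ]
cap (array([0.43121036, 0.12354349, 0.04907645]), np.float64(0.00014097738786147027))
rack [0.4365 0.1611 0.028 ]
rack [0.4611 0.0191 0.028 ]
rack [0.4105 0.0128 0.028 ]
rack [0.3838 0.1505 0.028 ]
vial [0.4307 0.1236 0.052 ]
vial [0.4326 0.0754 0.052 ]
vial [0.4464 0.0318 0.052 ]
rackS [0.432  0.1648 0.028 ]
rackS [0.3592 0.1819 0.028 ]
rackS [0.4017 0.0263 0.028 ]
vialS [0.434  0.1216 0.052 ]
vialS [0.4424 0.0383 0.052 ]
```

The top view fixes the wells. Their centres average (0.4385, 0.339), the yaw is about 34°, and the spacing of 44 x 64 mm is as expected. The red cap is at (0.431, 0.1235), z 0.049. The cord stays at x > 0.5, out of my way. I'll swing over to the rack with yaw heading for 124°.

```bash
python3 nudge.py '[[0.34,-0.26,0,-70,0.04],[0.34,-0.26,0,-70,0.04],[0.34,-0.26,0,-70,0.04],[0.34,-0.26,0,-70,0.04],[0.34,-0.26,0,-70,0.04],[0.34,-0.26,0,-70,0.04],[0.34,-0.26,0,-70,0.04],[0.34,-0.26,0,-70,0.04],[0.34,-0.26,0,-70,0.04]]'
cat > go.py <<'E'
# print the tool-axis shift/turn from the present pose to a world TCP target: x y z yaw
import sys,numpy as np
from workcell import robot
from scipy.spatial.transform import Rotation as R
t=np.array(list(map(float,sys.argv[1:5])));s=robot.state()
r=R.from_euler("xyz",s["orientation"],degrees=True)
d=r.inv().apply(t[:3]-s["ee_pos"]);a=(s["orientation"][2]-t[3]+180)%360-180
print("shift",d.round(4),"turn",round(a,1),"pos",s["ee_pos"].round(4),s["orientation"].round(2),"F",s["ft_force"].round(1),"w",round(s["grip_width"],4),"t",s["clock"])
E
python3 go.py .431 .1235 .12 124
```

```text
clock: 1.23
ee_pos: [0.4099, -0.2512, 0.231]
orientation: [-180.0, 0.0, 83.5]
ft_force: [-0.0, -0.5, 0.3]
grip_width: 0.0401
finger_force: 0.0
shift [ 0.3747 -0.0213  0.111 ] turn -40.5 pos [ 0.4099 -0.2512  0.231 ] [-179.97    0.     83.51] F [-0.  -0.5  0.3] w 0.0401 t 1.225
```

```bash
python3 nudge.py '[[0.375,-0.021,0.05,-40.5,0.04],[0.375,-0.021,0.05,-40.5,0.04],[0.375,-0.021,0.05,-40.5,0.04],[0.375,-0.021,0.05,-40.5,0.04],[0.375,-0.021,0.05,-40.5,0.04],[0.375,-0.021,0.05,-40.5,0.04],[0.375,-0.021,0.05,-40.5,0.04],[0.375,-0.021,0.11,-40.5,0.04],[0.375,-0.021,0.11,-40.5,0.04]]'
python3 go.py .431 .1235 .032 124
```

```text
clock: 2.35
ee_pos: [0.4287, 0.1224, 0.1173]
orientation: [-179.6, -0.2, 123.9]
ft_force: [-0.4, -0.1, 0.4]
grip_width: 0.0397
finger_force: 0.0
shift [-0.0007  0.0031  0.0853] turn -0.1 pos [0.4287 0.1224 0.1173] [-179.62   -0.23  123.86] F [-0.4 -0.1  0.4] w 0.0397 t 2.35
```

```bash
python3 nudge.py '[[0,0,0.06,0,0.04],[0,0,0.088,0,0.04],[0,0,0.088,0,0.04],[0,0,0.088,0,0.04],[0,0,0.088,0,0.0],[0,0,0.088,0,0.0],[0,0,0.088,0,0.0],[0,0,0.088,0,0.0]]'
python3 go.py .431 .1235 .032 124
```

```text
clock: 3.35
ee_pos: [0.4319, 0.1231, 0.0352]
orientation: [-180.0, 0.1, 124.0]
ft_force: [-5.9, -3.9, 12.5]
grip_width: 0.0111
finger_force: 58.4
shift [ 0.0008 -0.0005  0.0032] turn 0.0 pos [0.4319 0.1231 0.0352] [-1.7997e+02  1.1000e-01  1.2400e+02] F [-5.9 -3.9 12.5] w 0.0111 t 3.35
```

```bash
cat > look.py <<'E'
import sys
from h import *
from workcell import robot
n=sys.argv[1];o=[]
for cam,w in (("scene",list(map(int,sys.argv[2:6]))),("top",list(map(int,sys.argv[6:10])))):
    c=robot.camera(cam);pickle.dump(c,open(f"{n}_{cam}.pkl","wb"))
    o.append(cv2.resize(c["image"][w[1]:w[3],w[0]:w[2],::-1],(400,400),interpolation=cv2.INTER_CUBIC))
cv2.imwrite(f"pics/{n}.png",np.hstack(o))
E
python3 look.py g1 200 165 280 245 185 145 265 225
```

```text
(no output)
```

View pics/g1.png

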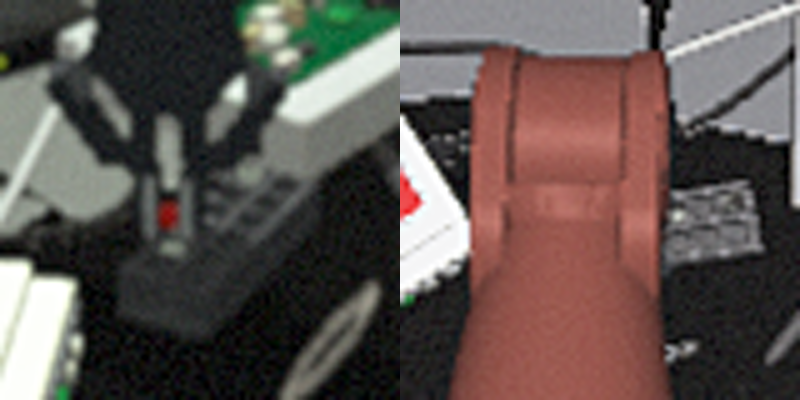

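The red cap sits squarely between the fingers at about (168,215) in the left crop. The arm hides this spot from the top camera. Lifting.

```bash
python3 nudge.py '[[0,0,-0.03,0,0],[0,0,-0.08,0,0],[0,0,-0.12,0,0],[0,0,-0.12,0,0],[0,0,-0.12,0,0]]'
python3 go.py .4382 .3002 .12 124
python3 look.py g2 200 115 280 195 185 145 265 225
```

```text
clock: 4.08
ee_pos: [0.4316, 0.1238, 0.1532]
orientation: [180.0, 0.0, 124.0]
ft_force: [0.2, 0.0, -0.7]
grip_width: 0.0112
finger_force: 58.3
shift [0.1425 0.1042 0.0332] turn 0.0 pos [0.4316 0.1238 0.1532] [1.7999e+02 1.0000e-02 1.2401e+02] F [ 0.2  0.  -0.7] w 0.0112 t 4.075
```

View pics/g2.png

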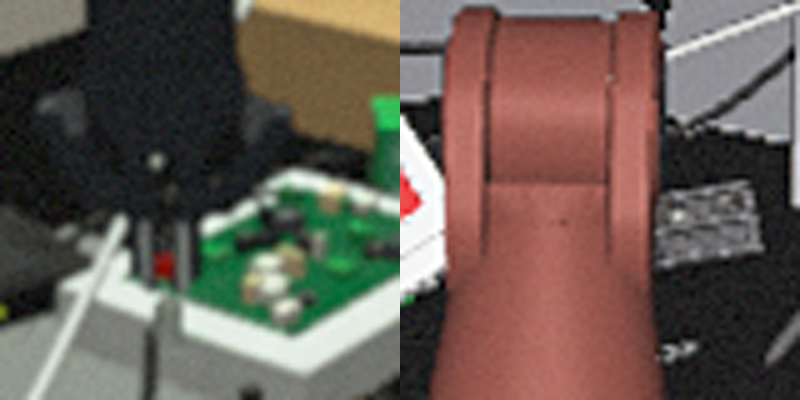

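```bash
cat > cap.py <<'E'
import sys
from h import *
from workcell import robot
def cap(c,near,w=14):
    k=6;x0,y0=int(near[0]-w),int(near[1]-w)
    im=cv2.resize(c["image"][y0:y0+2*w,x0:x0+2*w],None,fx=k,fy=k,interpolation=cv2.INTER_CUBIC)
    r,g,b=[im[:,:,i].astype(int) for i in range(3)]
    L=comps(((r-np.maximum(g,b))>50).astype(np.uint8),36,36*60)
    a,ce,bb=max(L)
    return (ce[0]+.5)/k-.5+x0,(ce[1]+.5)/k-.5+y0,a/36,[v/6 for v in bb]
E
python3 - <<'E'
from cap import *
for n,T,near in(("g1",(.4319,.1231,.0352),(233,207)),("g2",(.4316,.1238,.1532),(233,168))):
    c=pickle.load(open(n+"_scene.pkl","rb"));u,v,a,bb=cap(c,near)
    print(n,u,v,a,bb,"tcp px",proj(c,T),"cap@z",[ (z,(plane(c,u,v,T[2]+z)-T).round(4)[:2]) for z in(.005,.0085,.0123,.016)])
E
```

```text
g1 233.18666666666667 207.55833333333334 16.77777777777778 [12.666666666666666, 12.333333333333334, 4.0, 5.333333333333333] tcp px [233.49432059 210.99523091] cap@z [(0.005, array([ 0.007 , -0.0072])), (0.0085, array([ 0.0031, -0.0026])), (0.0123, array([-0.0012,  0.0024])), (0.016, array([-0.0053,  0.0073]))]
g2 232.43 167.59166666666667 16.02777777777778 [12.0, 11.666666666666666, 3.8333333333333335, 4.833333333333333] tcp px [232.7755652  171.66348281] cap@z [(0.005, array([ 0.0099, -0.0105])), (0.0085, array([ 0.0049, -0.0046])), (0.0123, array([-0.0006,  0.0018])), (0.016, array([-0.0059,  0.0081]))]
```

```bash
python3 - <<'E'
from h import *
from workcell import robot
A={}
for n in("top","scene"):
    L=[robot.camera(n) for _ in range(6)];c=L[0];c["image"]=np.mean([l["image"] for l in L],0).astype(np.float32);A[n]=c
pickle.dump(A,open("avg.pkl","wb"))
G={"top":[(178.5,185),(172.4,175.6),(164.2,194.6),(157.6,184.8)],"scene":[(184.3,226.7),(165.8,226.5),(177.8,243),(157.8,242.6)]}
rad={"top":(3.9,3.9),"scene":(5.6,3.9)}
for n in G:
    c=A[n];P=[];yy,xx=np.mgrid[0:384,0:512]
    for i,(u,v) in enumerate(G[n]):
        im=c["image"][:,:,1:].mean(2) if i<2 else c["image"].mean(2)
        for _ in range(30):
            m=((xx-u)/rad[n][0])**2+((yy-v)/rad[n][1])**2
            w=np.clip(1.3-m,0,.3)/.3
            wt=w*np.clip(im-np.percentile(im[m<1.3],30),0,90)
            u,v=(wt*xx).sum()/wt.sum(),(wt*yy).sum()/wt.sum()
        X=plane(c,u,v,.071);P.append(X);print(n,i,round(u,2),round(v,2),X.round(4))
    P=np.array(P)
    for a,b in((0,1),(2,3),(0,2),(1,3)):
        d=P[b]-P[a];print("  ",round(np.hypot(*d[:2]),4),round(np.degrees(np.arctan2(d[1],d[0])),1))
    print(" mean",P.mean(0).round(4))
o=[]
for n,(x,y) in(("top",(168,185)),("scene",(171,234))):
    o.append(cv2.resize(np.clip(A[n]["image"][y-20:y+20,x-20:x+20,::-1],0,255).astype(np.uint8),(400,400),interpolation=cv2.INTER_CUBIC))
cv2.imwrite("pics/rings.png",np.hstack(o))
E
```

```text
top 0 178.79 185.54 [0.4366 0.3001 0.071 ]
top 1 172.58 176.34 [0.4703 0.3236 0.071 ]
top 2 164.2 195.31 [0.4002 0.3525 0.071 ]
top 3 158.19 185.55 [0.4359 0.3755 0.071 ]
   0.0412 34.9
   0.0424 32.7
   0.0638 124.7
   0.0622 123.6
 mean [0.4358 0.3379 0.071 ]
scene 0 184.34 226.9 [0.4364 0.2979 0.071 ]
scene 1 165.12 226.72 [0.4726 0.3252 0.071 ]
scene 2 177.9 242.7 [0.4007 0.3518 0.071 ]
scene 3 158.45 241.93 [0.4368 0.3763 0.071 ]
   0.0453 37.0
   0.0436 34.0
   0.0647 123.5
   0.0623 125.0
 mean [0.4366 0.3378 0.071 ]
```

View pics/rings.png

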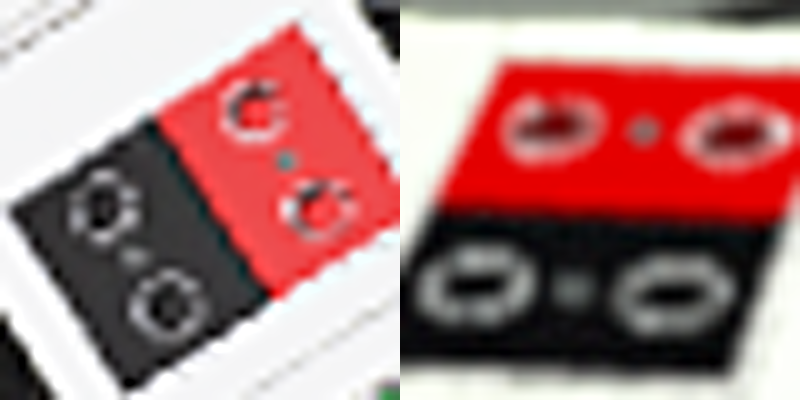

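The ring centres now agree between the two views to within 1 mm. That gives a centre of (0.4364, 0.3378), yaw 34° and red front well at (0.4358, 0.2994). Moving above it.

```bash
python3 nudge.py '[[0.143,0.102,0,0,0],[0.143,0.102,0,0,0],[0.143,0.102,0,0,0],[0.143,0.102,0.041,0,0],[0.143,0.102,0.041,0,0],[0.143,0.102,0.041,0,0]]'
python3 go.py .4358 .2994 .105 124
python3 - <<'E'
from cap import *
s=robot.state();T=s["ee_pos"];c=robot.camera("scene")
p=proj(c,T+[0,0,.0123]);u,v,a,bb=cap(c,p);print(p,u,v,a,bb,T)
pickle.dump(c,open("g3_scene.pkl","wb"))
print("proj mouth",proj(c,(.4358,.2994,.071)),"cap vs",(plane(c,u,v,T[2]+.0123)-T).round(4), s["ft_force"])
# glass foot
cv2.imwrite("pics/g3.png",cv2.resize(c["image"][185:245,145:225,::-1],(800,600),interpolation=cv2.INTER_CUBIC))
E
```

```text
clock: 5.52
ee_pos: [0.4364, 0.299, 0.1133]
orientation: [180.0, 0.0, 124.0]
ft_force: [1.0, 0.4, -0.4]
grip_width: 0.0112
finger_force: 58.4
shift [ 0.0007 -0.0003  0.0083] turn -0.0 pos [0.4364 0.299  0.1133] [1.7998e+02 1.0000e-02 1.2397e+02] F [ 1.   0.4 -0.4] w 0.0112 t 5.525
[182.29689575 207.05323149] 181.37833333333333 207.81166666666667 19.583333333333332 [11.666666666666666, 12.666666666666666, 4.333333333333333, 5.333333333333333] [0.43643003 0.29900424 0.11331268]
proj mouth [184.05905439 227.25174699] cap vs [-0.0009  0.0037  0.0123] [ 0.98804412  0.41045195 -0.41687769]
```

View pics/g3.png

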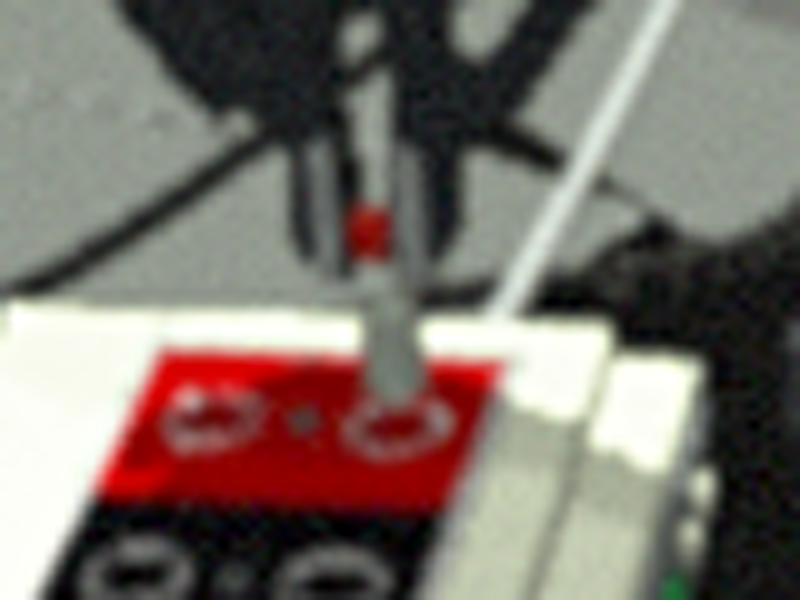

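The red cap is at (370,235). The glass leans slightly, with its foot at about (402,390) against a ring centred at (400,425). The foot therefore sits roughly 2.5 mm towards the front, so I'll shift 2.5 mm rearward and probe down.

```bash
python3 nudge.py '[[0,0.0025,0.003,0,0],[0,0.0025,0.009,0,0],[0,0.0025,0.013,0,0],[0,0.0025,0.017,0,0],[0,0.0025,0.017,0,0]]'
python3 go.py .4358 .2994 .105 124
```

```text
clock: 6.2
ee_pos: [0.4379, 0.3006, 0.0947]
orientation: [-179.9, 0.0, 124.0]
ft_force: [0.1, -1.2, -0.4]
grip_width: 0.0106
finger_force: 58.4
shift [ 0.0002 -0.0024 -0.0103] turn 0.0 pos [0.4379 0.3006 0.0947] [-179.95    0.    124.01] F [ 0.1 -1.2 -0.4] w 0.0106 t 6.2
```

```bash
python3 nudge.py '[[0,0,0.004,0,0],[0,0,0.008,0,0],[0,0,0.012,0,0],[0,0,0.012,0,0]]'
python3 go.py .4358 .2994 .105 124
python3 - <<'E'
from cap import *
s=robot.state();T=s["ee_pos"];c=robot.camera("scene")
p=proj(c,T+[0,0,.0123]);u,v,a,bb=cap(c,p);print(p,u,v,a,bb,T)
cv2.imwrite("pics/g4.png",cv2.resize(c["image"][185:245,145:225,::-1],(800,600),interpolation=cv2.INTER_CUBIC))
E
```

```text
clock: 6.7
ee_pos: [0.4379, 0.3003, 0.0826]
orientation: [-179.9, 0.0, 124.0]
ft_force: [-0.0, -4.6, -1.8]
grip_width: 0.0109
finger_force: 58.4
shift [ 0.0004 -0.0023 -0.0224] turn -0.0 pos [0.4379 0.3003 0.0826] [-1.7993e+02  3.0000e-02  1.2400e+02] F [-0.  -4.6 -1.8] w 0.0109 t 6.7Traceback (most recent call last):
  File "<stdin>", line 3, in <module>
  File "cap.py", line 9, in cap
    a,ce,bb=max(L)
            ~~~^^^
ValueError: max() iterable argument is empty
```

```bash
python3 nudge.py '[[-0.001,-0.0005,0,0,0],[-0.001,-0.0005,0.003,0,0],[-0.001,-0.0005,0.005,0,0],[-0.001,-0.0005,0.005,0,0]]'
python3 go.py .4358 .2994 .105 124
```

```text
clock: 7.25
ee_pos: [0.4384, 0.2997, 0.0785]
orientation: [180.0, 0.0, 124.0]
ft_force: [-1.2, -3.0, 3.4]
grip_width: 0.011
finger_force: 59.1
shift [ 0.0012 -0.0023 -0.0265] turn 0.0 pos [0.4384 0.2997 0.0785] [1.7999e+02 1.0000e-02 1.2401e+02] F [-1.2 -3.   3.4] w 0.011 t 7.25
```

```bash
python3 nudge.py '[[0,0,0.002,0,0],[0,0,0.002,0,0]]'
python3 nudge.py '[[0,0,0,0,0.034],[0,0,0,0,0.034],[0,0,0,0,0.034],[0,0,-0.04,0,0.034],[0,0,-0.08,0,0.034],[0,0,-0.08,0,0.034]]'
python3 go.py .4368 .0773 .12 124
```

```text
clock: 7.5
ee_pos: [0.4389, 0.2997, 0.0782]
orientation: [179.9, 0.1, 124.0]
ft_force: [-5.5, -6.4, 17.3]
grip_width: 0.011
finger_force: 61.5
clock: 8.25
ee_pos: [0.4402, 0.3004, 0.1596]
orientation: [179.7, 0.1, 124.0]
ft_force: [-1.1, -0.1, -0.8]
grip_width: 0.0342
finger_force: 0.0
shift [-0.183  -0.1278  0.0391] turn 0.0 pos [0.4402 0.3004 0.1596] [1.7970e+02 7.0000e-02 1.2401e+02] F [-1.1 -0.1 -0.8] w 0.0342 t 8.25
```

```bash
python3 - <<'E'
from h import *
from workcell import robot
A={}
for n in("top","scene"):
    L=[robot.camera(n) for _ in range(6)];c=L[0];c["image"]=np.mean([l["image"] for l in L],0).astype(np.float32);A[n]=c
pickle.dump(A,open("avg2.pkl","wb"))
o=[]
for n,(x,y,w) in(("top",(240,191,22)),("scene",(243,208,22))):
    im=cv2.resize(np.clip(A[n]["image"][y-w:y+w,x-w:x+w,::-1]*1.5,0,255).astype(np.uint8),(396,396),interpolation=cv2.INTER_CUBIC)
    for X in((.4375,.078,.052),(.446,.036,.052)):
        p=((proj(A[n],X)-[x-w,y-w]+.5)*9-.5).astype(int);cv2.circle(im,tuple(map(int,p)),2,(0,255,0),-1)
    o.append(im)
# heater
c=A["scene"];p=proj(c,(.436,.2995,.083)).astype(int)
im=cv2.resize(np.clip(c["image"][p[1]-14:p[1]+14,p[0]-26:p[0]+30,::-1],0,255).astype(np.uint8),(400,200),interpolation=cv2.INTER_CUBIC)
cv2.imwrite("pics/v9.png",np.vstack([np.hstack(o),np.hstack([im,np.zeros((200,392,3),np.uint8)])]))
E
```

```text
(no output)
```

View pics/v9.png

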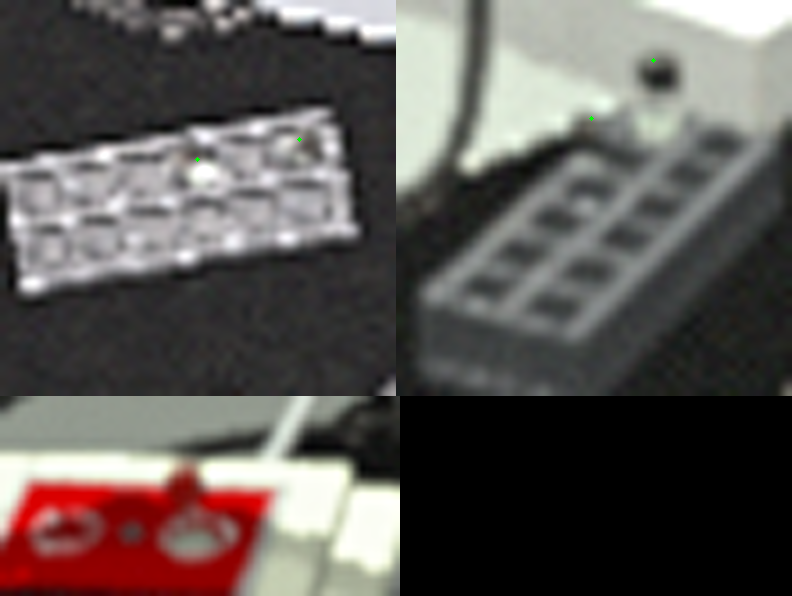

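The red vial stands in its front well, and the black caps are where predicted (green dots). Now the middle black vial.

```bash
python3 nudge.py '[[-0.183,-0.1265,0,0,0.04],[-0.183,-0.1265,0,0,0.04],[-0.183,-0.1265,0,0,0.04],[-0.183,-0.1265,0,0,0.04],[-0.183,-0.1265,0.05,0,0.04],[-0.183,-0.1265,0.05,0,0.04],[-0.183,-0.1265,0.05,0,0.04]]'
python3 go.py .4375 .078 .032 124
```

```text
clock: 9.72
ee_pos: [0.4361, 0.0775, 0.1076]
orientation: [180.0, 0.0, 124.0]
ft_force: [-0.4, -0.5, 0.2]
grip_width: 0.0399
finger_force: 0.0
shift [-0.0003  0.0014  0.0756] turn 0.0 pos [0.4361 0.0775 0.1076] [1.7997e+02 3.0000e-02 1.2405e+02] F [-0.4 -0.5  0.2] w 0.0399 t 9.725
```

```bash
python3 nudge.py '[[0,0.0014,0.05,0,0.04],[0,0.0014,0.073,0,0.04],[0,0.0014,0.073,0,0.04],[0,0.0014,0.073,0,0.0],[0,0.0014,0.073,0,0.0],[0,0.0014,0.073,0,0.0],[0,0.0014,0.073,0,0.0]]'
python3 go.py .4375 .078 .032 124
python3 nudge.py '[[0,0,-0.04,0,0],[0,0,-0.09,0,0],[0,0,-0.12,0,0],[0,0,-0.12,0,0]]'
```

```text
clock: 10.6
ee_pos: [0.4385, 0.0779, 0.0355]
orientation: [179.9, 0.1, 124.0]
ft_force: [-1.0, 0.8, 6.6]
grip_width: 0.0109
finger_force: 58.6
shift [ 0.0006 -0.0008  0.0035] turn 0.0 pos [0.4385 0.0779 0.0355] [1.7986e+02 1.2000e-01 1.2402e+02] F [-1.   0.8  6.6] w 0.0109 t 10.6
clock: 11.1
ee_pos: [0.439, 0.0778, 0.1571]
orientation: [179.7, 0.2, 124.0]
ft_force: [1.2, -0.1, -0.3]
grip_width: 0.011
finger_force: 59.4
```

```bash
python3 nudge.py '[[0.2485,0.165,0,0,0],[0.2485,0.165,0,0,0],[0.2485,0.165,0,0,0],[0.2485,0.165,0,0,0],[0.2485,0.165,0,0,0],[0.2485,0.165,0.02,0,0],[0.2485,0.165,0.044,0,0],[0.2485,0.165,0.044,0,0],[0.2485,0.165,0.044,0,0]]'
cat > foot.py <<'E'
from h import *
from workcell import robot
s=robot.state();T=s["ee_pos"]
L=[robot.camera("scene") for _ in range(4)];c=L[0];I=np.mean([l["image"] for l in L],0);c["image"]=I
pickle.dump((c,T),open("foot.pkl","wb"))
B=pickle.load(open("avg2.pkl","rb"))["scene"]["image"]
print(T.round(4))
for dz in(-.004,-.010,-.016,-.022,-.0265,-.0295,-.033):
    p=proj(c,T+[0,0,dz]);x0=int(p[0])-7;y=int(round(p[1]))
    print(dz,p.round(2),x0,"now",I[y,x0:x0+16].min(1).astype(int),"was",B[y,x0:x0+16].min(1).astype(int))
E
python3 foot.py
```

```text
clock: 12.22
ee_pos: [0.435, 0.3758, 0.1098]
orientation: [180.0, 0.0, 124.0]
ft_force: [-0.8, -0.0, 0.6]
grip_width: 0.0107
finger_force: 59.4
[0.435  0.3758 0.1098]
-0.004 [157.57 228.95] 150 now [233 209 193 190 191 188 138  69  35  60  81  83  93 123 130 120] was [247 247 247 249 243 197 104  29   0   0   0  28  73 101  90  82]
-0.01 [157.85 231.26] 150 now [241 240 238 231 208 140  43   0   0   0   0   0   0   0   0   0] was [246 247 245 235 192 107  28   0   0   0   0   0   0   0   0   0]
-0.016 [158.13 233.55] 151 now [238 229 179  95  55  88 109 119 117 109  76  21   0   0   0   0] was [245 238 197 106  25   0   0   3   0   0   1   0   3   2   1   1]
-0.022 [158.4  235.83] 151 now [201 163  87  45  81 114 125 123 117 110  85  43  13   8  10  13] was [243 199 109  25   4  10  12   5   3  11   8  10   9  12   9   5]
-0.0265 [158.61 237.53] 151 now [100  49  10  31  80 106 114 112 108 103  85  48  19   5   7   6] was [191 102  30   5   7  23  41  50  50  48  37  19   9   8   6   9]
-0.0295 [158.75 238.65] 151 now [ 75  26   5  27  73 104 112 111 106 103  86  54  26   4   3   6] was [138  49   6  16  29  54  88 104 103  94  82  49  25  16   9  10]
-0.033 [158.9  239.96] 151 now [ 47   5  19  48  70  94 106 111 100  85  70  60  47  23   5  12] was [ 87  15  25  53  57  66  91 103 103  95  84  68  54  27   3   7]
```

```bash
python3 go.py .4363 .3757 .095 124
```

```text
shift [-0.0009  0.0004  0.0153] turn -0.0 pos [0.4354 0.3762 0.1103] [1.7992e+02 2.0000e-02 1.2398e+02] F [-0.3  0.1 -0.2] w 0.0111 t 12.425
```

```bash
python3 nudge.py '[[-0.0005,0.0005,0.005,0,0],[-0.0005,0.0005,0.01,0,0],[-0.0005,0.0005,0.016,0,0],[-0.0005,0.0005,0.016,0,0]]'
```

```text
clock: 12.92
ee_pos: [0.4358, 0.376, 0.0927]
orientation: [180.0, 0.0, 124.0]
ft_force: [3.4, -0.6, -1.6]
grip_width: 0.0108
finger_force: 59.2
```

```bash
python3 nudge.py '[[0,0.0007,0.003,0,0],[0,0.0007,0.007,0,0],[0,0.0007,0.011,0,0],[0,0.0007,0.014,0,0],[0,0.0007,0.0155,0,0],[0,0.0007,0.0155,0,0]]'; python3 go.py .4363 .3757 .095 124
```

```text
clock: 13.68
ee_pos: [0.4367, 0.3764, 0.0785]
orientation: [179.9, 0.1, 124.0]
ft_force: [3.4, -3.3, 6.4]
grip_width: 0.0113
finger_force: 60.3
shift [-0.0004 -0.0007 -0.0165] turn -0.0 pos [0.4367 0.3764 0.0785] [1.7994e+02 6.0000e-02 1.2400e+02] F [ 3.4 -3.3  6.4] w 0.0113 t 13.675
```

Bottomed at the expected height. Press lightly, release, rise, then go to the third vial.

```bash
python3 nudge.py '[[0,0,0.0015,0,0],[0,0,0.0015,0,0]]'
python3 nudge.py '[[0,0,0,0,0.03],[0,0,0,0,0.03],[0,0,0,0,0.03],[0,0,-0.04,0,0.03],[0,0,-0.08,0,0.03],[0,0,-0.08,0,0.03],[0,0,-0.08,0,0.03]]'
python3 go.py .446 .036 .1 124
```

```text
clock: 13.92
ee_pos: [0.4369, 0.3767, 0.0784]
orientation: [179.9, 0.1, 124.0]
ft_force: [-0.2, -5.1, 17.4]
grip_width: 0.0107
finger_force: 61.5
clock: 14.8
ee_pos: [0.4357, 0.3764, 0.1554]
orientation: [-179.9, -0.0, 124.0]
ft_force: [-0.5, 0.7, -0.4]
grip_width: 0.0299
finger_force: 0.0
shift [-0.288  -0.1818  0.0555] turn 0.0 pos [0.4357 0.3764 0.1554] [-1.7994e+02 -1.0000e-02  1.2401e+02] F [-0.5  0.7 -0.4] w 0.0299 t 14.8
```

```bash
python3 nudge.py '[[-0.288,-0.182,0,0,0.04],[-0.288,-0.182,0,0,0.04],[-0.288,-0.182,0,0,0.04],[-0.288,-0.182,0,0,0.04],[-0.288,-0.182,0,0,0.04],[-0.288,-0.182,0,0,0.04],[-0.288,-0.182,0.05,0,0.04],[-0.288,-0.182,0.05,0,0.04],[-0.288,-0.182,0.05,0,0.04]]'
python3 go.py .446 .036 .0325 124
```

```text
clock: 15.92
ee_pos: [0.4461, 0.0363, 0.1068]
orientation: [-180.0, -0.0, 124.0]
ft_force: [-0.2, -0.5, 1.0]
grip_width: 0.0401
finger_force: 0.0
shift [-0.0003 -0.0002  0.0743] turn 0.0 pos [0.4461 0.0363 0.1068] [-1.7997e+02 -3.0000e-02  1.2404e+02] F [-0.2 -0.5  1. ] w 0.0401 t 15.925
```

```bash
python3 nudge.py '[[0,0,0.05,0,0.04],[0,0,0.0725,0,0.04],[0,0,0.0725,0,0.04],[0,0,0.0725,0,0.0],[0,0,0.0725,0,0.0],[0,0,0.0725,0,0.0],[0,0,0.0725,0,0.0]]'
python3 nudge.py '[[0,0,-0.04,0,0],[0,0,-0.09,0,0],[0,0,-0.12,0,0],[0,0,-0.12,0,0],[0,0,-0.12,0,0]]'
python3 go.py .4006 .3516 .111 124
```

```text
clock: 16.8
ee_pos: [0.4472, 0.0355, 0.0358]
orientation: [180.0, 0.1, 124.0]
ft_force: [-4.4, 0.0, 6.9]
grip_width: 0.0106
finger_force: 58.5
clock: 17.42
ee_pos: [0.4464, 0.036, 0.1538]
orientation: [180.0, 0.0, 124.0]
ft_force: [-0.4, 0.1, -0.0]
grip_width: 0.0107
finger_force: 59.1
shift [0.2872 0.1386 0.0427] turn 0.0 pos [0.4464 0.036  0.1538] [1.7999e+02 2.0000e-02 1.2401e+02] F [-0.4  0.1 -0. ] w 0.0107 t 17.425
```

```bash
python3 nudge.py '[[0.287,0.1385,0,0,0],[0.287,0.1385,0,0,0],[0.287,0.1385,0,0,0],[0.287,0.1385,0,0,0],[0.287,0.1385,0,0,0],[0.287,0.1385,0,0,0],[0.287,0.1385,0.02,0,0],[0.287,0.1385,0.042,0,0],[0.287,0.1385,0.042,0,0],[0.287,0.1385,0.042,0,0]]'
python3 foot.py;python3 go.py .4006 .3516 .095 124
```

```text
clock: 18.68
ee_pos: [0.4009, 0.3504, 0.1118]
orientation: [-180.0, 0.0, 123.9]
ft_force: [0.6, 0.4, -0.1]
grip_width: 0.0108
finger_force: 59.1
[0.4009 0.3504 0.1118]
-0.004 [177.   228.44] 170 now [ 86  85  70  33  49  78  88  86  84  97 110 114 115 129 135 135] was [ 37   4   0   3  27  28  21   2  14  63  94 109 119 126 126 122]
-0.01 [177.22 230.75] 170 now [  0   0   0  21  80 110 117 119 114 107  86  50  40  55  55  39] was [ 0  0  0  0  0  0  0  0  0  0  0 19 32 40 37 29]
-0.016 [177.44 233.05] 170 now [  0   0   0  15  66 100 113 115 113 106  88  49   1   0   0   0] was [0 0 0 0 0 0 0 0 0 0 0 0 0 0 0 0]
-0.022 [177.65 235.33] 170 now [  6   1   2  24  68  99 113 116 111 108  92  66  21   0   0   0] was [1 2 4 5 1 4 4 7 0 8 4 2 1 5 6 2]
-0.0265 [177.81 237.03] 170 now [  6   4   9  20  58  95 113 115 113 107 100  75  35   4   8   8] was [ 8  6  7  4 11  8  5  6 12  6  7  7 13  9  7 11]
-0.0295 [177.92 238.16] 170 now [  6   9   1  14  55  90 107 116 115 108  98  72  27   6   6   5] was [ 9 11  7  8  8  3  9  7 10  5  7  6  2  7  6  5]
-0.033 [178.04 239.47] 171 now [  4   7   9  46  79 110 117 114 109  92  65  29   7   4   6   4] was [ 6 12  7 14 20 35 46 46 42 44 38 18  7  9  4  3]
shift [ 0.0006 -0.0003  0.0175] turn -0.0 pos [0.4011 0.3513 0.1125] [1.7993e+02 1.0000e-02 1.2398e+02] F [-0.  -0.3 -0.8] w 0.0113 t 18.875
```

```bash
python3 nudge.py '[[0.0003,-0.0003,0.006,0,0],[0.0003,-0.0003,0.012,0,0],[0.0003,-0.0003,0.0185,0,0],[0.0003,-0.0003,0.0185,0,0]]'
```

```text
clock: 19.38
ee_pos: [0.4, 0.3513, 0.0925]
orientation: [-180.0, 0.0, 124.0]
ft_force: [0.5, 0.7, -0.9]
grip_width: 0.0107
finger_force: 59.0
```

```bash
python3 nudge.py '[[0,0,0.004,0,0],[0,0,0.008,0,0],[0,0,0.012,0,0],[0,0,0.015,0,0],[0,0,0.016,0,0],[0,0,0.016,0,0]]'
```

```text
clock: 20.12
ee_pos: [0.4005, 0.3516, 0.0788]
orientation: [179.9, 0.0, 124.0]
ft_force: [-3.9, -2.0, 12.2]
grip_width: 0.0106
finger_force: 61.0
```

```bash
python3 nudge.py '[[0,0,0,0,0.03],[0,0,0,0,0.03],[0,0,0,0,0.03],[0,0,-0.05,0,0.03],[0,0,-0.11,0,0.06],[0,0,-0.17,0,0.06],[0,0,-0.23,0,0.06],[0,0,-0.26,0,0.06],[0,0,-0.26,0,0.06]]'
python3 - <<'E'
from h import *
D=pickle.load(open("d0.pkl","rb"));P={}
for n,w in(("top",(110,125,165,165)),("scene",(80,135,130,190))):
    c=D[n];k=6;x0,y0,x1,y1=w
    im=cv2.resize(c["image"][y0:y1,x0:x1],None,fx=k,fy=k,interpolation=cv2.INTER_CUBIC).astype(int)
    m=((im[:,:,2]>90)&(im[:,:,2]-im[:,:,0]>60)).astype(np.uint8)
    cn=max(cv2.findContours(m,0,2)[0],key=cv2.contourArea)
    f=lambda p:((np.asarray(p,float)+.5)/k-.5+[x0,y0])
    h=cv2.convexHull(cn)[:,0]
    q=cv2.approxPolyDP(cv2.convexHull(cn),.02*cv2.arcLength(cn,True),True)[:,0]
    print(n,cv2.contourArea(cn)/36,f(q).round(1).tolist(),"rect",f(cv2.boxPoints(cv2.minAreaRect(cn))).round(1).tolist())
    if n=="top":
        for p in f(q):print("  ",plane(c,*p,.265).round(4))
    ys,xs=np.nonzero(m)
    # sample of column ranges
    for X in range(0,m.shape[1],24):
        r=np.nonzero(m[:,X])[0]
        if len(r): print("   col",f((X,0))[0].round(1),"rows",(f((0,r.min()))[1]).round(1),(f((0,r.max()))[1]).round(1),len(r)/6)
E
python3 go.py .4006 .3516 .34 124
```

```text
clock: 21.25
ee_pos: [0.401, 0.3519, 0.3397]
orientation: [179.8, 0.0, 124.0]
ft_force: [-0.6, 1.5, 0.9]
grip_width: 0.0599
finger_force: 0.0
top 121.47222222222223 [[151.9, 137.4], [152.1, 140.2], [124.2, 157.1], [122.4, 156.1], [123.8, 151.8], [146.1, 137.6]] rect [[120.6, 153.0], [150.4, 135.0], [153.2, 139.6], [123.4, 157.6]]
   [0.575  0.3604 0.265 ]
   [0.5656 0.3596 0.265 ]
   [0.5091 0.4487 0.265 ]
   [0.5123 0.4548 0.265 ]
   [0.5267 0.4509 0.265 ]
   [0.5743 0.3795 0.265 ]
   col 125.6 rows 150.9 158.1 5.166666666666667
   col 129.6 rows 148.4 152.4 4.166666666666667
   col 133.6 rows 145.9 149.9 4.166666666666667
   col 137.6 rows 143.2 147.4 4.333333333333333
   col 141.6 rows 140.9 144.8 4.0
   col 145.6 rows 138.1 142.2 4.333333333333333
   col 149.6 rows 136.6 139.6 3.1666666666666665
   col 153.6 rows 141.9 141.9 0.16666666666666666
scene 273.5 [[110.1, 143.2], [116.6, 159.6], [94.4, 181.2], [89.1, 161.2]] rect [[81.5, 169.3], [107.9, 140.8], [121.9, 153.8], [95.5, 182.3]]
   col 91.6 rows 158.8 175.6 17.0
   col 95.6 rows 155.2 181.1 18.833333333333332
   col 99.6 rows 151.9 158.8 7.0
   col 103.6 rows 147.9 154.9 7.166666666666667
   col 107.6 rows 144.6 150.4 6.0
   col 111.6 rows 144.2 153.8 8.833333333333334
   col 115.6 rows 153.2 160.4 7.333333333333333
shift [-0.     -0.0005 -0.0003] turn 0.0 pos [0.401  0.3519 0.3397] [1.7977e+02 3.0000e-02 1.2401e+02] F [-0.6  1.5  0.9] w 0.0599 t 21.25
```

```bash
python3 - <<'E'
from h import *
D=pickle.load(open("d0.pkl","rb"));t,s=D["top"],D["scene"]
for z in(.255,.26,.265,.27,.275):
    X=plane(t,137.5,145.35,z);u,v=proj(s,X);print(z,X.round(4),"scene err rows",round(v-(155.35-.98*(u-99.6)),2),((X[:2]-[.4364,.3378])@np.array([[.829,-.559],[.559,.829]])).round(4))
E
python3 go.py .543 .4095 .34 124
```

```text
0.255 [0.5501 0.4093 0.255 ] scene err rows 3.74 [ 0.1342 -0.0043]
0.26 [0.5492 0.408  0.26  ] scene err rows 1.85 [ 0.1327 -0.0048]
0.265 [0.5482 0.4068 0.265 ] scene err rows -0.05 [ 0.1313 -0.0054]
0.27 [0.5473 0.4055 0.27  ] scene err rows -1.96 [ 0.1298 -0.0059]
0.275 [0.5464 0.4042 0.275 ] scene err rows -3.88 [ 0.1283 -0.0064]
shift [-0.0317  0.1499  0.0004] turn 0.0 pos [0.401  0.3519 0.3397] [1.7977e+02 3.0000e-02 1.2401e+02] F [-0.6  1.5  0.9] w 0.0599 t 21.25
```

The handle bar triangulates to (0.548, 0.407), z 0.265. The expected height is 0.265, and the point lies on the heater's axis. Approaching from above with the fingers straddling the bar.

```bash
python3 nudge.py '[[-0.0334,0.15,0,0,0.06],[-0.0334,0.15,0,0,0.06],[-0.0334,0.15,0,0,0.06],[-0.0334,0.15,0,0,0.06],[-0.0334,0.15,0.045,0,0.06],[-0.0334,0.15,0.094,0,0.06],[-0.0334,0.15,0.094,0,0.06],[-0.0334,0.15,0.094,0,0.06]]'
python3 go.py .5443 .4082 .246 124
```

```text
clock: 22.25
ee_pos: [0.5432, 0.4079, 0.2459]
orientation: [179.9, 0.0, 124.0]
ft_force: [0.5, -0.3, 1.2]
grip_width: 0.0596
finger_force: 0.0
shift [-0.0004  0.0011 -0.0001] turn 0.0 pos [0.5432 0.4079 0.2459] [1.7986e+02 2.0000e-02 1.2402e+02] F [ 0.5 -0.3  1.2] w 0.0596 t 22.25
```

```bash
python3 - <<'E'
from h import *
from workcell import robot
A={}
for n in("scene","top"): A[n]=robot.camera(n)
o=[]
c=A["scene"]["image"];o=[cv2.resize(c[130:250,80:200,::-1],(400,400),interpolation=cv2.INTER_CUBIC),cv2.resize(A["top"]["image"][125:215,115:205,::-1],(400,400),interpolation=cv2.INTER_CUBIC)]
cv2.imwrite("pics/v10.png",np.hstack(o))
E
```

```text
(no output)
```

View pics/v10.png

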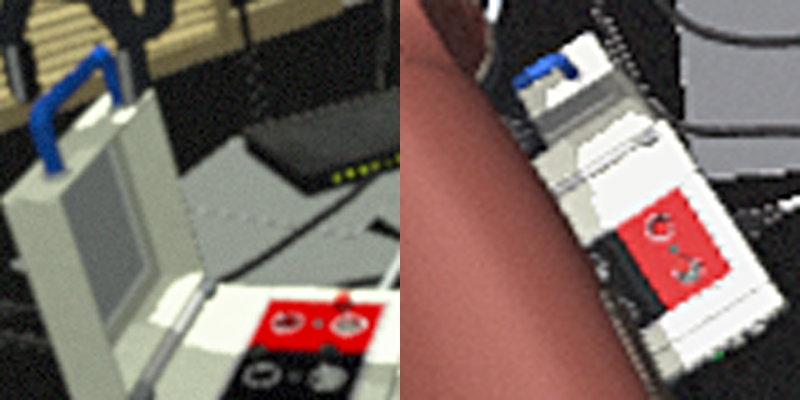

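The fingers straddle the blue bar: rear finger at (20,90), front finger at (125,70), bar between them. All three vials stand in their wells. Closing on the bar.

```bash
python3 nudge.py '[[0,0,0,0,0],[0,0,0,0,0],[0,0,0,0,0],[0,0,0,0,0],[0,0,0,0,0],[0,0,0,0,0]]'
python3 - <<'E'
import numpy as np
th=lambda d:np.radians(d)
f=lambda d:(-(.192*np.cos(th(d))-.014*np.sin(th(d))),.192*np.sin(th(d))+.014*np.cos(th(d)))
a=f(97.4)
for d in range(97,44,-4):
    b=f(d);print(d,"dy %.4f dz %.4f"%(b[0]-a[0],a[1]-b[1]))
b=f(45);print(45,b[0]-a[0],a[1]-b[1])
E
```

```text
clock: 23.1
ee_pos: [0.5435, 0.4078, 0.2439]
orientation: [179.9, 0.0, 124.0]
ft_force: [2.4, 1.2, 5.1]
grip_width: 0.0101
finger_force: 58.6
97 dy -0.0013 dz -0.0003
93 dy -0.0146 dz -0.0024
89 dy -0.0280 dz -0.0036
85 dy -0.0414 dz -0.0039
81 dy -0.0548 dz -0.0032
77 dy -0.0682 dz -0.0016
73 dy -0.0814 dz 0.0009
69 dy -0.0943 dz 0.0043
65 dy -0.1071 dz 0.0087
61 dy -0.1195 dz 0.0139
57 dy -0.1314 dz 0.0199
53 dy -0.1430 dz 0.0268
49 dy -0.1540 dz 0.0345
45 dy -0.1645 dz 0.0429
45 -0.1644771578674608 0.04293372790103872
```

```bash
python3 nudge.py '[[0,-0.006,-0.001,0,0],[0,-0.0125,-0.002,0,0],[0,-0.019,-0.0026,0,0],[0,-0.026,-0.0031,0,0],[0,-0.0325,-0.0034,0,0],[0,-0.039,-0.0034,0,0],[0,-0.0455,-0.0032,0,0],[0,-0.0525,-0.0028,0,0],[0,-0.059,-0.002,0,0],[0,-0.066,-0.0012,0,0]]'
```

```text
clock: 24.35
ee_pos: [0.488, 0.3707, 0.2442]
orientation: [-180.0, -0.0, 124.0]
ft_force: [1.1, 3.9, 1.6]
grip_width: 0.0105
finger_force: 62.0
```

```bash
python3 nudge.py '[[0,-0.0065,0.0012,0,0],[0,-0.013,0.0026,0,0],[0,-0.0195,0.0042,0,0],[0,-0.026,0.006,0,0],[0,-0.0323,0.008,0,0],[0,-0.0386,0.0104,0,0],[0,-0.0448,0.0129,0,0],[0,-0.051,0.0156,0,0],[0,-0.051,0.0156,0,0]]'
```

```text
clock: 25.48
ee_pos: [0.4454, 0.3419, 0.2281]
orientation: [-179.9, -0.0, 124.0]
ft_force: [-2.4, 5.0, -1.1]
grip_width: 0.0098
finger_force: 62.0
```

```bash
python3 nudge.py '[[0,-0.006,0.0029,0,0],[0,-0.012,0.006,0,0],[0,-0.0178,0.0094,0,0],[0,-0.0235,0.0129,0,0],[0,-0.029,0.0166,0,0],[0,-0.0345,0.0206,0,0],[0,-0.0398,0.0247,0,0],[0,-0.045,0.029,0,0],[0,-0.045,0.029,0,0],[0,-0.045,0.029,0,0]]'
python3 - <<'E'
from h import *
from workcell import robot
s=robot.state();T=s["ee_pos"];h=T[2]+.0187-.076
sp=(T[:2]-[.4364,.3378])@[.829,.559];f=.0924-sp
print("bar",T.round(4),"angle by height",np.degrees(np.arcsin(h/np.hypot(.192,.014))-np.arctan2(.014,.192)),"by pos",np.degrees(np.arctan2(h,f)-np.arctan2(.014,.192)),"radius",np.hypot(h,f))
c=robot.camera("scene");pickle.dump(c,open("fin.pkl","wb"))
im=cv2.resize(c["image"],None,fx=4,fy=4,interpolation=cv2.INTER_CUBIC).astype(int)
m=((im[:,:,2]>90)&(im[:,:,2]-im[:,:,0]>60)).astype(np.uint8)[:,:1000]
print([(a/16,(np.array(ce)/4).round(1)) for a,ce,bb in comps(m,400,1e6)],"proj bar",proj(c,T+[0,0,.0187]))
E
```

```text
clock: 26.72
ee_pos: [0.4086, 0.3171, 0.1994]
orientation: [-180.0, -0.0, 124.0]
ft_force: [-1.8, 6.0, -0.7]
grip_width: 0.0103
finger_force: 61.2
bar [0.4086 0.3171 0.1994] angle by height 43.41909884105779 by pos 44.04503730250593 radius 0.1906189152353657
[(np.float64(168.8125), array([175.3, 185.4])), (np.float64(45.6875), array([ 52.4, 238.7])), (np.float64(117.5), array([ 82.6, 265.6]))] proj bar [182.02050012 176.65866647]
```

```bash
python3 nudge.py '[[0,0,-0.001,0,0],[0,0,-0.001,0,0],[0,0,-0.001,0,0]]'; python3 -c "
from workcell import robot
print(robot.finish_job())"
```

```text
clock: 27.15
ee_pos: [0.4091, 0.3174, 0.2]
orientation: [180.0, -0.0, 124.0]
ft_force: [1.0, 8.8, -5.6]
grip_width: 0.0097
finger_force: 60.8
the job is handed in; nothing more can be done
None
```

The job is handed in at 27 s: all three vials were seated in wells of their cap colour, and the gripper still holds the lid by its blue handle at about 44° open (worked out from the gripper position); no verdict was returned.

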